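# Clip a resin base plate into the painting holder

## Task

Load the flat rectangular base plate into the painting holder without gripping or lifting it: press the spring clip's long thumb plate down with one fingertip so that its nose rises, and while holding it down push the plate along the channel under the nose with the other fingertip until it is fully home against the end stop. Only then let the clip go, so that its nose closes on the plate, and move clear. Leave the round disc, bowl, bottle and jar where they are.

Things in the scene. Friction and masses are not known exactly. Their poses are not given: they have to be found in the camera images.
- holder: Painting holder fixed to the table, turned up to 0.5 rad about vertical. Plywood base 160 mm (x) by 72 mm (y -34 to +38), bed 20 mm above the table. Origin: underside, on the channel's centre line. Own x runs along the channel, the way the plate is pushed; y across it, towards the thumb plate. Channel 53 mm wide between fences 7 mm above the bed (x -78 to +67).
- stop (a point): Foot of the end stop's face, on the channel's centre line, at holder (60, 0, 20) mm. The stop is a block 50 mm wide and 9 mm high. A plate that is home has its front edge here: its centre at holder x +32 and its rear edge at x +4.
- clip: Steel spring clip, a rocker; origin on its hinge line at holder (0, 34, 30) mm, hinge along holder x; axes as the holder's when closed. Turns about -x, tilt 0 closed to 0.40 rad at its hard stop. Pressing at the middle of the thumb plate takes 2 N to begin, 6 N fully down; it springs shut when let go. The nose clears the plate above 0.24 rad.
- thumb (a point): Centre of the thumb plate's top face; a plate 122 mm (holder x -74 to +48) by 34 mm, on the +y side. Closed: slopes up away from the channel by 0.40 rad, inner edge 26 mm and outer edge 39 mm above the table, holder y 42 to 74. Fully pressed: level, top 23 mm above the table, y 40 to 74. A fingertip can slide along x on it while holding it down.
- nose (a point): Centre of the nose's lower end. An arm from the hinge, holder x 34 to 46, reaches over the channel and ends in this block, holder y -5 to +5. Closed it is 3 mm above the bed and blocks the 10 mm plate; pushing the plate against it does not open it. Fully pressed it is 15 mm or more above the bed.
- plate: Loose rectangular base plate of dark resin, 56 mm (own x, along the channel) by 50 mm (y) by 10 mm, about 40 g; origin at the centre of its underside. Starts flat on the bed in the channel, square to it, front edge 6 to 26 mm short of the nose. Its rear edge, 28 mm behind the centre, can be pushed by a fingertip 21 to 30 mm above the table.
- disc: Round resin disc 45 mm across, 10 mm thick, loose on the table, origin at the underside. Not to be moved.
- bowl: Steel bowl 100 mm across, 35 mm high, origin at the underside. Not to be moved.
- bottle: Small white bottle 36 mm across, 75 mm high, origin at the underside. Not to be moved.
- jar: Squat reddish jar with a metal cap, 48 mm across, 55 mm high, origin at the underside. Not to be moved.
Things that resemble listed ones, but are neither listed nor needed, are in the scene too. What is meant by the holder is not blue, green or turquoise, and is the smaller of those in its own colour.

How it is judged:
On the way, in this order (a step that is already met when the one before it is completed fails the run):
1. A finger holds the clip open while the plate is still short of the nose (contact force between the fingers and clip above 0.4 N and angle between clip's own z axis and vertical above 0.245 rad and x of plate in the frame of holder below 0.014 m), for 0.1 s.
2. The plate is pushed home against the stop by a finger while a finger still holds the clip open (contact force between the fingers and clip above 0.4 N and contact force between the fingers and plate above 0.05 N and angle between clip's own z axis and vertical above 0.245 rad and x of plate in the frame of holder above 0.028 m).
At the end, for the whole second after the job is handed in: The plate lies flat and at rest in the channel, its front edge within 4 mm of the end stop, and the released clip's nose presses on it (more than 0.8 N, clip angle below 0.28 rad) (x of plate in the frame of holder above 0.028 m and z of plate in the frame of holder below 0.022 m and angle between plate's own z axis and vertical below 0.06 rad and contact force between clip and plate above 0.8 N and angle between clip's own z axis and vertical below 0.28 rad and linear speed of plate below 0.01 m/s); the robot touches nothing.
It fails at once if the plate is lifted more than 6 mm off the bed or tipped (z of plate in the frame of holder above 0.026 m or angle between plate's own z axis and vertical above 0.2 rad).
It fails at once if the disc is moved more than 15 mm (distance of disc from where it was at the start of the episode above 0.015 m).
It fails at once if the bowl is moved more than 15 mm (distance of bowl from where it was at the start of the episode above 0.015 m).
It fails at once if the bottle is moved more than 15 mm (distance of bottle from where it was at the start of the episode above 0.015 m).
It fails at once if the jar is moved more than 15 mm (distance of jar from where it was at the start of the episode above 0.015 m).
It also fails if it takes over 38 s, if anything falls off the work surface, if the arm or the gripper's body presses on something with over 40 N, if the wrist force passes 120 N, or if a joint passes its speed limit or range.

## Robot

A 6-joint arm with a two-finger parallel gripper is mounted at the origin on the work surface. World frame = base frame: x ahead of the robot, y to its left, z up, the work surface at z = 0. Lengths are in m, angles in rad, forces in N, time in s.
With the tool pointing down it reaches from about 0.35 to 0.975 m from the base axis. Payload 4.9 kg.
Tool frame: the origin (TCP) lies on the front face of the gripper's body, between the roots of the fingers; the fingertips stand ctrl.tip_extent ahead of it and the grasp point (between the pads) lies 54 mm ahead of it (ctrl.tip_extent is the distance from the TCP to the fingertips, in m); z points along the fingers, y is the line along which they close (so a half turn about z gives the same grasp; the last joint's range is limited). The gripper opens to 85 mm and grips with 20 to 120 N. Pads are 22 mm wide; open, the fingers measure 114 mm over their backs; the gripper's body (76 mm by 85 mm) begins 54 mm behind the grasp point. The pads swing forward as they close: fully open they stand 13 mm farther back than shut.
Start: joints at [-1.3, 0.053, 1.613, -0, 1.476, -0.119], TCP at [0.237, -0.578, 0.304] pointing down, gripper open.
Joint ranges: [-3.01, 3.01], [-1.01, 2.22], [0.06, 2.58], [-1.02, 4.17], [0.09, 2.62], [-3.14, 3.14]. Speed limits (rad/s): [2.57, 2.57, 3.14, 3.14, 3.14, 3.14].

## Interface

Orientations are given as a rotation vector (axis times angle).
In Python, from station import ctrl gives the robot as it stands.
- The arm moves only by the tool apply_moves, never from a script. Its argument "rows" is one flat list of numbers, 6 for each row, row after row: the shift along the tool's x, y, z normalised to -1 to 1, where 1 is 0.6 m, then the turn, a rotation vector about the tool's x, y, z normalised to -1 to 1, where 1 is 90 degrees. A call has 1 to 20 rows; each row is the pose to reach, as a shift and turn from the pose commanded when the call began, along the tool's axes at that moment; what a row does not reach only later rows make up. A row lasts 1/10 s, in which the tool goes at most 50 mm and 8.59 degrees, less where a joint would pass 70% of its speed; a pose out of reach is approached as far as the arm can. A call with a number of a shift or a turn outside -1 to 1 is refused whole. A call with a gripper value outside its range is refused whole. "grip" is the opening, from 0 (shut) to 1 (fully open), set as the call begins (left out, the last holds). The fingers move at their own pace and stop on an object; "grip_force" is the grip in N (left out, the last holds). Time passes only in rows, so rows that repeat a pose let the fingers close. It gives the time, the measured TCP pose, the force, the opening and the grip force at its end, in the units of the state.
- ctrl.get_obs(): the state, without advancing time (a new reading comes with each control period).
- ctrl.get_image(name): name is "scene" or "top" or "wrist"; returns (picture, depth): 384x512x3 uint8, blue, green, red; 384x512 float32, m along the optical axis (not along the pixel's ray), 0 where there is no reading.
- ctrl.camera_model(name): a dict with "mtx" (3x3 intrinsics, pixels), "k1" (the pictures are not rectified: a ray, as slopes to the right and down, at radius r is drawn at 1 + k1 r^2 times it, then the intrinsics apply), "R" (3x3) and "t" (3): a world point X has camera coordinates R X + t; the wrist camera has in their place "tool_from_camera" (4x4, takes a point from camera to tool coordinates, whose origin is the TCP and whose axes are the flange's). Camera axes: x right, y down, z forward; pixel columns grow to the right and rows downward; lengths in m; the calibration is good to about 2 mm. A picture is of the moment at which its call begins: read the wrist's pose just before it. camera_model takes no time and is no camera call.
- ctrl.finish_job(): hands the job in; it is judged then, once.
The state is a dict: "t": time; "q": joint angles; "dq": joint speeds; "effort": joint torques, N m; "tool_pos": TCP position; "tool_rot": TCP orientation; "contact_force": force on the tool from outside, world axes, zero at the start; "wrist_torque": the same for the moment, N m; "opening": finger opening in m; "grip_force": force on a finger pad.
Only numpy, scipy, OpenCV 4.12 (cv2) and the standard library are available. Lean on these libraries where they do the work, as an engineer would, in place of code of your own. Each camera call takes 0.05 s, during which the arm holds its last target. There are 200 camera calls.

## Working session

There is one attempt and no reset: what is moved stays moved. The work goes in short steps, Python scripts to look and compute and a tool call to move; the robot and the scene stay as the last step left them, time stands still between calls to the robot, and variables do not carry over. Pictures are saved under pics/ and viewed, at most 10 in all, crops included, and the job is handed in when it is done.

Besides the shell and the picture viewer there is one more tool, called after ">>>" as name(argument=value, ...) on one line, values as JSON. apply_moves: Moves the arm, as the interface text tells. Its arguments: {"type":"object","properties":{"rows":{"type":"array","items":{"type":"number"}},"grip":{"type":"number"},"grip_force":{"type":"number"}},"required":["rows"]}

```bash
ls; mkdir -p pics; python3 - <<'E'
from station import ctrl
import cv2,numpy as np
o=ctrl.get_obs();print(o);print(ctrl.tip_extent)
for n in("scene","top"):
    im,d=ctrl.get_image(n);cv2.imwrite(f"pics/{n}0.png",im);np.savez(f"{n}0.npz",im=im,d=d)
    print(n,ctrl.camera_model(n))
print(ctrl.camera_model("wrist"))
E
```

```text
pics
{'t': 0.0, 'q': array([-1.29999333e+00,  5.33448344e-02,  1.61432556e+00,  3.79372250e-05,
        1.47597184e+00, -1.18989228e-01]), 'dq': array([-0.00037281, -0.00022128, -0.0020838 ,  0.00057956,  0.00078803,
        0.00039169]), 'effort': array([-2.14123042e-04, -3.93693602e+01, -3.70172632e+01, -2.65022763e-04,
        6.94878850e-03,  1.24062151e-05]), 'tool_pos': array([ 0.23738221, -0.57764596,  0.30265146]), 'tool_rot': array([-3.08010868e+00, -6.08013398e-01,  1.84877253e-04]), 'contact_force': array([-0.47153974, -0.02794601, -0.40280366]), 'wrist_torque': array([ 0.017907  , -0.01887063, -0.00554846]), 'grip_force': 0.0, 'opening': 0.08547991241052086}
0.0726
scene {'mtx': array([[404.45421718,   0.        , 256.17414718],
       [  0.        , 404.45421718, 192.00223364],
       [  0.        ,   0.        ,   1.        ]]), 'k1': -0.05201844408075174, 'R': array([[ 0.13615468,  0.99060176, -0.01304088],
       [ 0.86098151, -0.12483004, -0.49308042],
       [-0.49007422,  0.05590725, -0.86988599]]), 't': array([-0.04800017, -0.46502328,  1.25149286])}
top {'mtx': a
[... 239 characters left out ...]
   [-0.99201454,  0.01640056, -0.12505265],
       [ 0.12462948, -0.02469273, -0.99189604]]), 't': array([-0.02782353,  0.58864862,  0.80949379])}
{'mtx': array([[294.2890411 ,   0.        , 255.51159029],
       [  0.        , 294.2890411 , 191.0379409 ],
       [  0.        ,   0.        ,   1.        ]]), 'k1': -0.020732212615656567, 'tool_from_camera': array([[ 2.77920089e-04, -9.54368394e-01, -2.98631698e-01,
         7.70493042e-02],
       [ 9.99999833e-01,  1.13860675e-04,  5.66768412e-04,
        -2.20002070e-04],
       [-5.06903452e-04, -2.98631806e-01,  9.54368266e-01,
        -6.97773975e-02],
       [ 0.00000000e+00,  0.00000000e+00,  0.00000000e+00,
         1.00000000e+00]])}
```

View pics/top0.png

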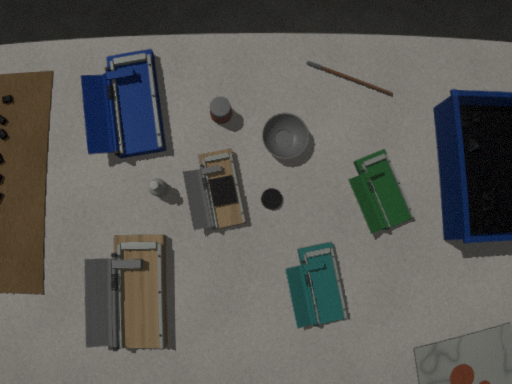

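View pics/scene0.png

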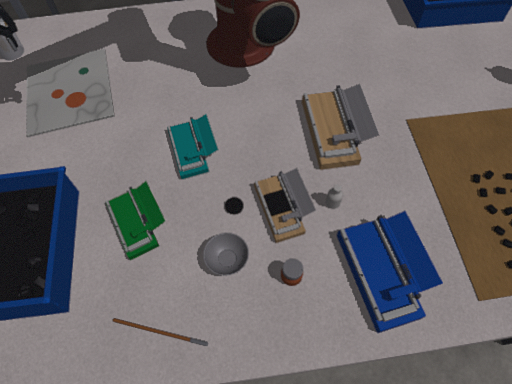

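Wooden-coloured candidates: the small holder at top (220,188) and the large one at top (138,290). The others are blue, green or turquoise. The small one fits: it's the smaller of the wood-coloured pair and it holds the dark plate. I'll confirm it in a crop.

```bash
cat > h.py <<'E'
import numpy as np,cv2
from scipy.spatial.transform import Rotation as Ro
def rays(cm,px):
    K=cm["mtx"];px=np.atleast_2d(np.array(px,float))
    d=(px-[K[0,2],K[1,2]])/[K[0,0],K[1,1]];u=d.copy()
    for _ in range(20):u=d/(1+cm["k1"]*(u**2).sum(1,keepdims=True))
    return np.c_[u,np.ones(len(u))]
def pose(cm,obs=None):
    if "R" in cm: return cm["R"].T,-cm["R"].T@cm["t"]
    T=cm["tool_from_camera"];R=Ro.from_rotvec(obs["tool_rot"]).as_matrix()
    return R@T[:3,:3],obs["tool_pos"]+R@T[:3,3]
def on_plane(cm,px,z,obs=None):
    R,c=pose(cm,obs);d=rays(cm,px)@R.T
    return c+d*((z-c[2])/d[:,2])[:,None]
def proj(cm,X,obs=None):
    R,c=pose(cm,obs);p=(np.atleast_2d(X)-c)@R;u=p[:,:2]/p[:,2:]
    u=u*(1+cm["k1"]*(u**2).sum(1,keepdims=True));K=cm["mtx"]
    return u*[K[0,0],K[1,1]]+[K[0,2],K[1,2]]
E
python3 - <<'E'
import cv2,numpy as np
im=np.load("top0.npz")["im"]
c=im[130:250,140:300];cv2.imwrite("pics/c1.png",cv2.convertScaleAbs(cv2.resize(c,None,fx=5,fy=5,interpolation=cv2.INTER_CUBIC),alpha=1.5))
E
```

```text
(no output)
```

View pics/c1.png

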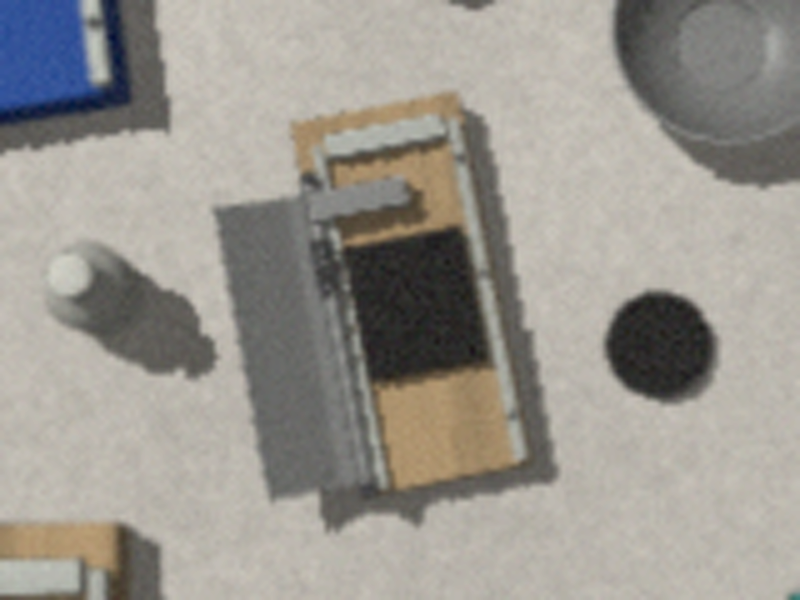

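The crop confirms the small wooden holder. It has a white stop at crop (385,135), a nose at (405,192), a dark plate at (420,305) and a thumb plate at (280,350). The loose disc is at (660,345) and the bottle at (75,275).

```bash
cat > m.py <<'E'
from h import *
from station import ctrl
im=np.load("top0.npz")["im"];cm=ctrl.camera_model("top")
f=lambda L:np.array(L,float)/5+[140,130]-0.4
B=on_plane(cm,f([(292,123),(458,93)]),.02)[:,:2]
st=on_plane(cm,f([(330,158),(446,138)]),.029)[:,:2]  # stop rear top edge ends -> y +-25, x 60
g=cv2.cvtColor(im,cv2.COLOR_BGR2GRAY)
m=np.zeros_like(g);m[170:212,202:244]=(g[170:212,202:244]<45)*255
n,l,s,c=cv2.connectedComponentsWithStats(m);k=1+s[1:,4].argmax()
cnt=max(cv2.findContours((l==k).astype(np.uint8),0,1)[0],key=cv2.contourArea)[:,0]
P=on_plane(cm,cnt,.03)[:,:2]
r=cv2.minAreaRect((P*1000).astype(np.float32));print("plate rect mm",r)
fe=on_plane(cm,f([(378,490),(318,150)]),.027)[:,:2]; fr=on_plane(cm,f([(518,460),(455,120)]),.027)[:,:2]
th=on_plane(cm,f([(217,208),(272,498)]),.039)[:,:2]
for nme,a in(("bedfront",B),("stop",st),("fenceL",fe),("fenceR",fr),("thumb outer",th)):
    d=a[1]-a[0];print(nme,a.round(4).tolist(),"len",np.linalg.norm(d).round(4),"ang",np.arctan2(d[1],d[0]).round(3))
print("bottle",on_plane(cm,f([(90,290)]),.03))
E
python3 m.py
```

```text
plate rect mm ((581.5269165039062, 17.800941467285156), (56.859710693359375, 49.9066047668457), 9.38434886932373)
bedfront [[0.6601, 0.0695], [0.6719, -0.0004]] len 0.0709 ang -1.405
stop [[0.6432, 0.0528], [0.6509, 0.0047]] len 0.0488 ang -1.414
fenceL [[0.5059, 0.0343], [0.6471, 0.058]] len 0.1431 ang 0.166
fenceR [[0.5172, -0.0229], [0.6588, 0.0009]] len 0.1436 ang 0.166
thumb outer [[0.6214, 0.0983], [0.5031, 0.0763]] len 0.1204 ang -2.957
bottle [[0.5896154  0.15211029 0.03      ]]
```

```bash
cat > go.py <<'E'
# go.py hx hy tipz(mm): move needed from the present pose, in normalised tool units
import sys;from h import *
from station import ctrl
O=np.array([.5875,.019]);yaw=.165
def rel(o,hx,hy,tcpz):
    ex=np.array([np.cos(yaw),np.sin(yaw)]);ey=np.array([-ex[1],ex[0]])
    tgt=np.r_[O+ex*hx+ey*hy,tcpz]
    R=Ro.from_rotvec(o["tool_rot"]);Rt=Ro.from_matrix(np.c_[np.r_[ex,0],np.r_[-ey,0],[0,0,-1]])
    return R.inv().apply(tgt-o["tool_pos"])/.6,(R.inv()*Rt).as_rotvec()/(np.pi/2)
if __name__=="__main__":
    o=ctrl.get_obs();hx,hy,z=[float(a)/1000 for a in sys.argv[1:4]]
    s,r=rel(o,hx,hy,z+ctrl.tip_extent);print("t",o["t"],"pos",o["tool_pos"].round(4),"open",o["opening"],"tip",ctrl.tip_extent,"F",o["contact_force"].round(2));print("shift",s.round(4),"turn",r.round(4))
E
python3 go.py -51 26 110
```

```text
t 0.1 pos [ 0.2374 -0.5777  0.3028] open 0.08557917784700876 tip 0.0726 F [-0.34  0.53 -0.27]
shift [ 0.8444 -0.759   0.2019] turn [-0.0012 -0.      0.1431]
```

>>> apply_moves(rows=[0.844,-0.759,0.202,-0.001,0,0.143,0.844,-0.759,0.202,-0.001,0,0.143,0.844,-0.759,0.202,-0.001,0,0.143,0.844,-0.759,0.202,-0.001,0,0.143,0.844,-0.759,0.202,-0.001,0,0.143,0.844,-0.759,0.202,-0.001,0,0.143,0.844,-0.759,0.202,-0.001,0,0.143,0.844,-0.759,0.202,-0.001,0,0.143,0.844,-0.759,0.202,-0.001,0,0.143,0.844,-0.759,0.202,-0.001,0,0.143,0.844,-0.759,0.202,-0.001,0,0.143,0.844,-0.759,0.202,-0.001,0,0.143,0.844,-0.759,0.202,-0.001,0,0.143,0.844,-0.759,0.202,-0.001,0,0.143,0.844,-0.759,0.202,-0.001,0,0.143,0.844,-0.759,0.202,-0.001,0,0.143,0.844,-0.759,0.202,-0.001,0,0.143,0.844,-0.759,0.202,-0.001,0,0.143,0.844,-0.759,0.202,-0.001,0,0.143,0.844,-0.759,0.202,-0.001,0,0.143], grip=0.59)

```text
t: 2.1
tool_pos: [0.5328, 0.0348, 0.183]
tool_rot: [3.129, 0.257, 0.001]
contact_force: [0.2, -0.5, 0.3]
opening: 0.0502
grip_force: 0.0
```

```bash
python3 go.py -51 26 110; python3 - <<'E'
from h import *
from station import ctrl
o=ctrl.get_obs();im,d=ctrl.get_image("wrist");np.savez("w1.npz",im=im,d=d);cv2.imwrite("pics/w1.png",cv2.convertScaleAbs(cv2.resize(im,None,fx=1.5,fy=1.5),alpha=1.4))
E
```

```text
t 2.1 pos [0.5328 0.0348 0.183 ] open 0.050221594174726734 tip 0.0726 F [ 0.17 -0.52  0.34]
shift [ 0.0006 -0.0025  0.0006] turn [ 0.0011 -0.0004 -0.0008]
```

View pics/w1.png

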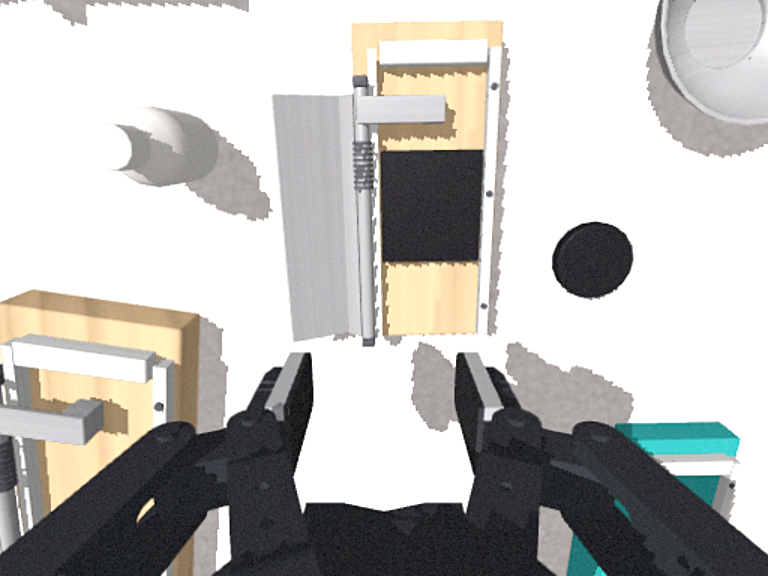

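The wrist view shows the plate at (381..483, 150..263), the nose at (445,108) and the stop's rear edge at row about 65. The fingertips are near (300,355) and (465,355). Next I'll refine the holder pose and read the fingertip points from depth.

```bash
cat > m2.py <<'E'
from h import *
from go import O,yaw
from station import ctrl
o=ctrl.get_obs();cm=ctrl.camera_model("wrist");D=np.load("w1.npz");d=D["d"]
ex=np.array([np.cos(yaw),np.sin(yaw)]);ey=np.array([-ex[1],ex[0]])
def H(L,z):
    p=on_plane(cm,np.array(L)/1.5-.17,z,o)[:,:2]-O;return (np.c_[p@ex,p@ey]*1000).round(1).tolist()
print("plate top",H([(381,151),(483,150),(481,262),(382,263)],.03))
print("bed front corners (80,38),(80,-34)",H([(353,24),(501,22)],.02))
print("stop top rear (60,+-25)",H([(380,65),(487,63)],.029))
print("thumb outer far(48,74) near(-74,74)",H([(274,96),(293,340)],.039))
print("fence R inner, top",H([(478,333),(489,70)],.027))
v,u=np.mgrid[0:384,0:512];px=np.c_[u.ravel(),v.ravel()];r=rays(cm,px)*d.reshape(-1,1)
T=cm["tool_from_camera"];X=r@T[:3,:3].T+T[:3,3]
ok=(d.ravel()>0)&(X[:,2]>.03)&(X[:,2]<.095)&(abs(X[:,1])<.06)&(abs(X[:,0])<.04)
for s in(-1,1):
    Y=X[ok&(X[:,1]*s>0)];zz=np.percentile(Y[:,2],[50,95,99,99.8]);Q=Y[Y[:,2]>zz[2]-.006]
    print(s,len(Y),"z",zz.round(4),"tip x",np.percentile(Q[:,0],[1,99]).round(4),"y",np.percentile(Q[:,1],[1,99]).round(4))
E
python3 m2.py
```

```text
plate top [[24.8, 25.8], [25.3, -23.5], [-30.5, -26.1], [-31.0, 25.4]]
bed front corners (80,38),(80,-34) [[82.0, 38.8], [83.0, -30.6]]
stop top rear (60,+-25) [[62.9, 26.2], [63.8, -23.2]]
thumb outer far(48,74) near(-74,74) [[48.6, 73.8], [-70.5, 72.4]]
fence R inner, top [[-71.8, -27.7], [61.2, -24.7]]
-1 1814 z [0.0448 0.0641 0.0678 0.0698] tip x [-0.0096  0.0122] y [-0.0364 -0.0253]
1 1805 z [0.0445 0.0642 0.0683 0.0699] tip x [-0.0098  0.0122] y [0.0247 0.0349]
```

```bash
sed -i 's/O=.*/O=np.array([.589,.0195]);yaw=.172/; s/z+ctrl.tip_extent/z+.071/' go.py; python3 go.py -51 26 42
```

```text
t 2.15 pos [0.5328 0.0349 0.1829] open 0.05057371117324929 tip 0.0726 F [ 0.02  0.44 -0.02]
shift [ 0.0028 -0.0022  0.1165] turn [ 0.0011 -0.0003 -0.0051]
```

>>> apply_moves(rows=[0.003,-0.002,0.06,0.001,0,-0.005,0.003,-0.002,0.1,0.001,0,-0.005,0.003,-0.002,0.1165,0.001,0,-0.005,0.003,-0.002,0.1165,0.001,0,-0.005,0.003,-0.002,0.1165,0.001,0,-0.005])

```text
t: 2.65
tool_pos: [0.5351, 0.0368, 0.1138]
tool_rot: [3.13, 0.271, 0.002]
contact_force: [0.2, -0.4, 1.2]
opening: 0.0504
grip_force: 0.0
```

```bash
python3 go.py -51 26 28; python3 - <<'E'
from h import *
from station import ctrl
im,d=ctrl.get_image("wrist");cv2.imwrite("pics/w2.png",cv2.convertScaleAbs(cv2.resize(im,None,fx=1.5,fy=1.5),alpha=1.0))
E
```

```text
t 2.65 pos [0.5351 0.0368 0.1138] open 0.050449101847096854 tip 0.0726 F [ 0.16 -0.42  1.22]
shift [-0.0015  0.0004  0.0246] turn [ 0.0002 -0.0009  0.0005]
```

View pics/w2.png

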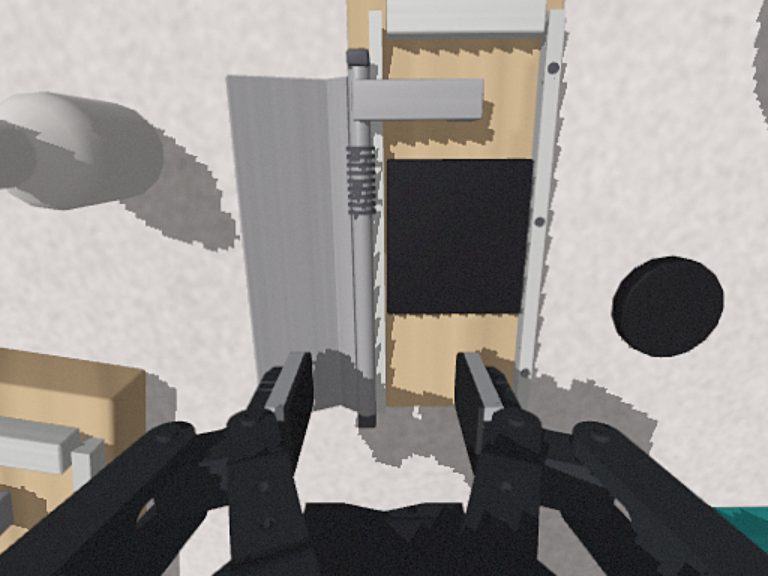

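The view shows the left finger over the thumb plate (290,370) and the right finger over the empty channel behind the plate (475,370). The plate's rear edge is at row 313. I'll descend now.

>>> apply_moves(rows=[-0.001,0,0.01,0,0,0,-0.001,0,0.018,0,0,0,-0.001,0,0.0246,0,0,0,-0.001,0,0.0246,0,0,0,-0.001,0,0.0246,0,0,0])

```text
t: 3.2
tool_pos: [0.5344, 0.0369, 0.0986]
tool_rot: [-3.13, -0.271, -0.002]
contact_force: [1.0, 1.0, 3.0]
opening: 0.0506
grip_force: 1.5
```

```bash
python3 go.py -51 26 24
```

```text
t 3.2 pos [0.5344 0.0369 0.0986] open 0.05058541633554501 tip 0.0726 F [1.03 0.97 3.05]
shift [-0.0003  0.0008  0.006 ] turn [-0.     -0.0008  0.0006]
```

>>> apply_moves(rows=[0,0,0.003,0,0,0,0,0,0.006,0,0,0,0,0,0.006,0,0,0,0,0,0.006,0,0,0,0,0,0.006,0,0,0])

```text
t: 3.7
tool_pos: [0.5344, 0.0367, 0.095]
tool_rot: [3.13, 0.271, 0.002]
contact_force: [1.0, -0.4, 4.7]
opening: 0.0508
grip_force: 2.5
```

```bash
cat > s.py <<'E'
from h import *
from station import ctrl
import sys
o=ctrl.get_obs();im,d=ctrl.get_image("wrist");cv2.imwrite(f"pics/{sys.argv[1]}.png",cv2.resize(im[0:256],None,fx=1.5,fy=1.5))
# thumb-plate tilt from depth: fit plane to points in holder frame y 50..70, x -30..40
from go import O,yaw
cm=ctrl.camera_model("wrist");R,c=pose(cm,o);v,u=np.mgrid[0:384,0:512]
X=(rays(cm,np.c_[u.ravel(),v.ravel()])*d.reshape(-1,1))@R.T+c
ex=np.array([np.cos(yaw),np.sin(yaw)]);ey=np.array([-ex[1],ex[0]]);p=X[:,:2]-O;h=np.c_[p@ex,p@ey,X[:,2]]
k=(d.ravel()>0)&(h[:,1]>.052)&(h[:,1]<.070)&(h[:,0]>-.025)&(h[:,0]<.04)&(h[:,2]>.012)&(h[:,2]<.05)
a=np.linalg.lstsq(np.c_[h[k],np.ones(k.sum())][:,[0,1,3]],h[k,2],rcond=None)[0]
print(k.sum(),"slope y",a[1].round(3),"tilt",(0.40-np.arctan(a[1])).round(3),"z mean",h[k,2].mean().round(4),"F",o["contact_force"],o["tool_pos"])
k=(d.ravel()>0)&(abs(h[:,1])<.02)&(abs(h[:,0])<.07)&(h[:,2]>.026)&(h[:,2]<.034)&(im.reshape(-1,3).max(1)<60)&(h[:,0]>-.038)
print("dark plate x range",np.percentile(h[k,0],[1,99]).round(4))
E
python3 s.py w3
```

```text
5456 slope y 0.112 tilt 0.288 z mean 0.0257 F [ 1.01789479 -0.44454477  4.70661208] [0.53441592 0.03670703 0.09495134]
dark plate x range [-0.0307  0.0234]
```

View pics/w3.png

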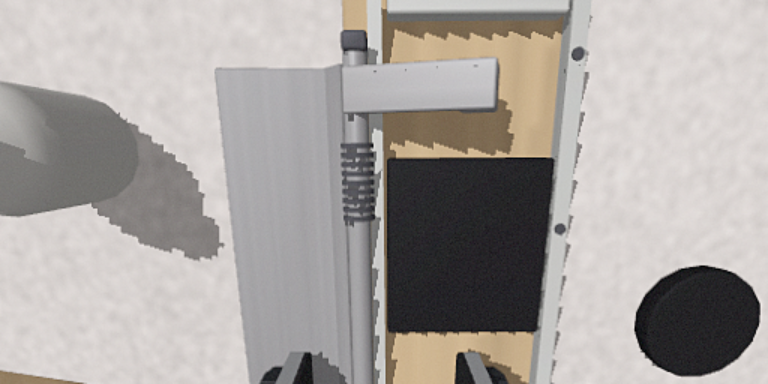

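The thumb plate is pressed to a tilt of about 0.29 and the nose arm (420,85) has risen. The plate is untouched, with its rear edge at row 332. I'll press 2 mm further.

>>> apply_moves(rows=[0,0,0.002,0,0,0,0,0,0.0035,0,0,0,0,0,0.0035,0,0,0,0,0,0.0035,0,0,0])

```text
t: 4.15
tool_pos: [0.5345, 0.0364, 0.0931]
tool_rot: [3.129, 0.272, 0.002]
contact_force: [0.1, -2.0, 5.3]
opening: 0.0502
grip_force: 3.3
```

```bash
python3 s.py w4; python3 go.py -8 26 22
```

```text
5352 slope y 0.036 tilt 0.364 z mean 0.0236 F [ 0.10254579 -2.04964531  5.3160788 ] [0.53450674 0.03644459 0.09307463]
dark plate x range [-0.0308  0.0232]
t 4.2 pos [0.5345 0.0364 0.0931] open 0.050828962501295955 tip 0.0726 F [ 1.15 -2.58  6.28]
shift [0.0713 0.0001 0.0002] turn [ 0.0007 -0.0009  0.0007]
```

>>> apply_moves(rows=[0.005,0,0,0,0,0,0.01,0,0,0,0,0,0.015,0,0,0,0,0,0.02,0,0,0,0,0,0.025,0,0,0,0,0,0.03,0,0,0,0,0,0.035,0,0,0,0,0,0.04,0,0,0,0,0,0.045,0,0,0,0,0,0.05,0,0,0,0,0,0.055,0,0,0,0,0,0.055,0,0,0,0,0])

```text
t: 5.4
tool_pos: [0.5646, 0.0425, 0.0923]
tool_rot: [-3.129, -0.273, 0.01]
contact_force: [-7.4, -1.3, 11.7]
opening: 0.0506
grip_force: 6.0
```

```bash
python3 s.py w5; python3 go.py -8 26 22
```

```text
4673 slope y -0.263 tilt 0.658 z mean 0.0259 F [-7.44972914 -1.30803249 11.68550458] [0.56464999 0.04249178 0.09226474]
dark plate x range [-0.0136  0.0464]
t 5.45 pos [0.5647 0.0425 0.0923] open 0.05074398702470409 tip 0.0726 F [-7.14 -0.51 12.92]
shift [ 0.0201  0.0014 -0.0013] turn [-0.0005  0.0039  0.0013]
```

View pics/w5.png

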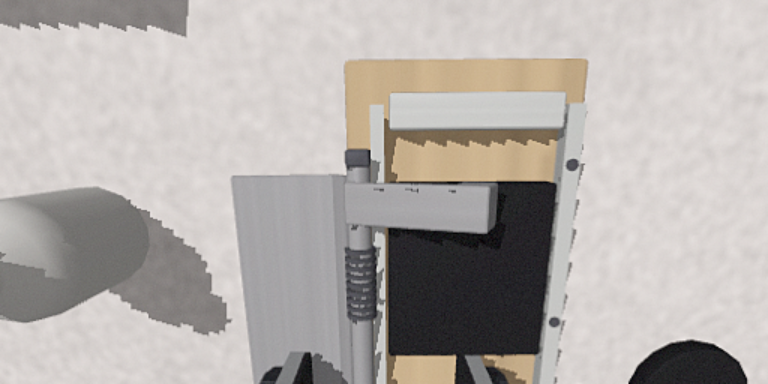

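The plate's front edge is at row 182, just past the nose (495,205), and the stop is at row 128, so about 12 mm remains. Vertical force is higher than needed, so I'll ease up about 1 mm and keep pushing.

>>> apply_moves(rows=[0,0,-0.0015,0,0,0,0.003,0,-0.0015,0,0,0,0.007,0,-0.0015,0,0,0,0.011,0,-0.0015,0,0,0,0.015,0,-0.0015,0,0,0,0.015,0,-0.0015,0,0,0,0.015,0,-0.0015,0,0,0])

```text
t: 6.15
tool_pos: [0.5735, 0.0441, 0.0924]
tool_rot: [-3.129, -0.272, 0.008]
contact_force: [-4.2, -0.4, 7.3]
opening: 0.0505
grip_force: 3.3
```

```bash
python3 s.py w6; python3 go.py -8 26 22
```

```text
4066 slope y -0.279 tilt 0.672 z mean 0.0268 F [-4.17620628 -0.37519846  7.25435731] [0.57350685 0.04408451 0.09241787]
dark plate x range [-0.0043  0.056 ]
t 6.2 pos [0.5735 0.0441 0.0924] open 0.05063301532980232 tip 0.0726 F [-3.97 -0.46  6.39]
shift [ 0.0051  0.0014 -0.001 ] turn [-0.0005  0.0034  0.0011]
```

View pics/w6.png

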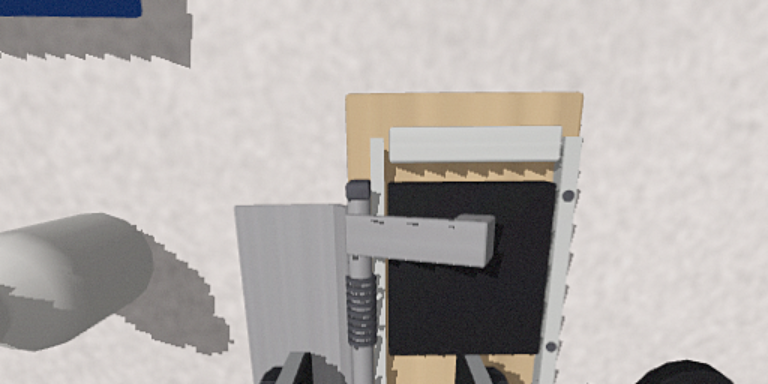

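The plate has cleared the nose, with its front edge at row 182. The stop is at row 162, roughly 5–6 mm away.

>>> apply_moves(rows=[0.003,0,0,0,0,0,0.006,0,0,0,0,0,0.008,0,0,0,0,0,0.01,0,0,0,0,0,0.01,0,0,0,0,0])

```text
t: 6.7
tool_pos: [0.5793, 0.0451, 0.0924]
tool_rot: [-3.129, -0.273, 0.009]
contact_force: [-4.9, -1.7, 8.1]
opening: 0.0504
grip_force: 3.6
```

```bash
python3 s.py w7; python3 go.py -8 26 22
```

```text
3662 slope y -0.276 tilt 0.669 z mean 0.0272 F [-4.9144227  -1.67144574  8.07621846] [0.57928525 0.04508354 0.09242717]
dark plate x range [0.0014 0.0617]
t 6.75 pos [0.5793 0.0451 0.0924] open 0.0504043130310916 tip 0.0726 F [-4.07 -1.03  7.91]
shift [-0.0047  0.0015 -0.0009] turn [-0.0005  0.0037  0.0012]
```

View pics/w7.png

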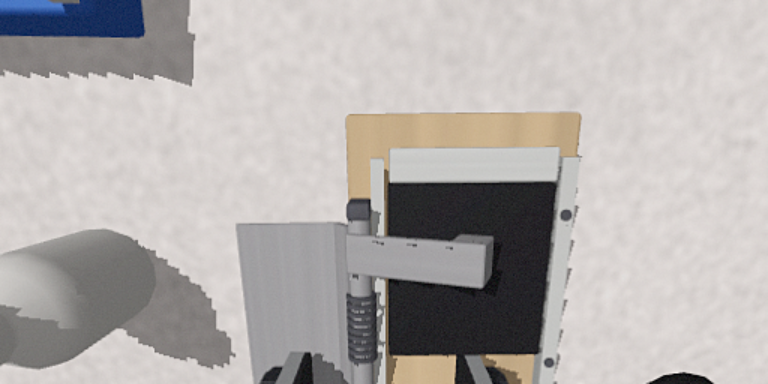

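The plate's front edge now appears to meet the stop at row 182. I'll press 3 mm further to feel for contact.

>>> apply_moves(rows=[0.002,0,0,0,0,0,0.004,0,0,0,0,0,0.005,0,0,0,0,0,0.005,0,0,0,0,0,0.005,0,0,0,0,0])

```text
t: 7.25
tool_pos: [0.5801, 0.0452, 0.0923]
tool_rot: [3.129, 0.273, -0.021]
contact_force: [-14.3, -3.3, 15.8]
opening: 0.0504
grip_force: 8.8
```

Contact with the stop is confirmed: 14 N along x and less than 1 mm of travel. I'll back off the plate with the clip still held, then lift clear.

>>> apply_moves(rows=[-0.005,0,0,0,0,0,-0.01,0,0,0,0,0,-0.015,0,0,0,0,0,-0.015,0,0,0,0,0,-0.015,0,-0.006,0,0,0,-0.015,0,-0.012,0,0,0,-0.015,0,-0.018,0,0,0,-0.015,0,-0.026,0,0,0,-0.015,0,-0.04,0,0,0,-0.015,0,-0.08,0,0,0,-0.015,0,-0.14,0,0,0,-0.015,0,-0.2,0,0,0,-0.015,0,-0.2,0,0,0,-0.015,0,-0.2,0,0,0])

```text
t: 8.65
tool_pos: [0.5757, 0.044, 0.2149]
tool_rot: [3.129, 0.271, 0.004]
contact_force: [-1.5, -0.1, -0.8]
opening: 0.0502
grip_force: 0.0
```

```bash
sed -i 's/im\[0:256\]/im/' s.py; python3 s.py w8
```

```text
1451 slope y 0.171 tilt 0.231 z mean 0.0274 F [-1.46566552 -0.12368503 -0.81895697] [0.57572064 0.04403147 0.21487525]
dark plate x range [0.0068 0.0616]
```

View pics/w8.png

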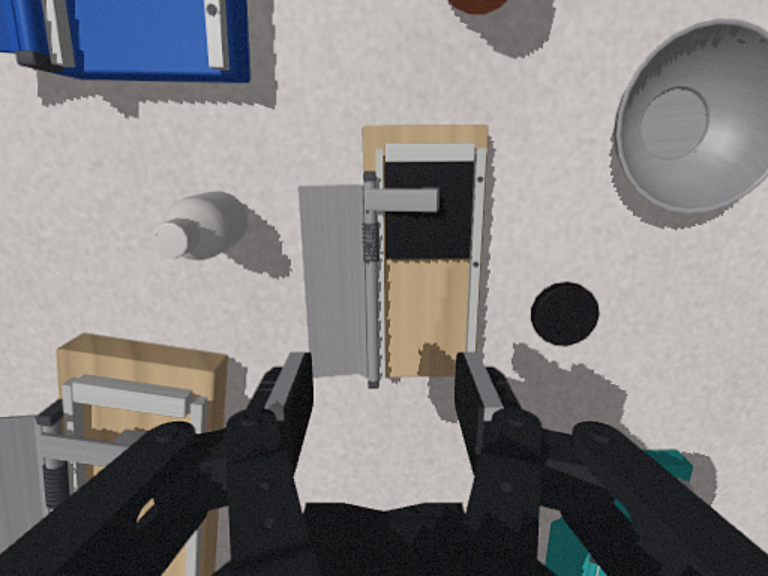

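The plate is against the stop (row 161) with the nose (435,200) closed on it. The clip tilt is 0.23, the gripper is clear, and the disc, bottle, bowl and jar are undisturbed.

```bash
python3 -c "
from station import ctrl
print(ctrl.finish_job())"
```

```text
the job is handed in; nothing more can be done
None
```

The plate is home against the end stop with the clip's nose closed on it, the gripper is clear, nothing else was moved, and I handed the job in at about 8.7 s; the hand-in gave back no verdict.

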